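Mix a paint tin: carry it by its bail to the mixer, start with the key

TASK

Swing the blue-banded paint tin's wire bail up, lift the tin by it and set it down gently and upright, wholly on the mixer's round platform, and let go. Then start the mixer: turn the key on the control box clockwise all the way to START (yellow dot), hold it there for half a second, and let it spring back to RUN. Keep the tin upright throughout and leave everything else on the bench where it is.

Things in the scene. Friction and masses are not known exactly. Their poses are not given: they have to be found in the camera images.
- tin: closed round paint tin, bare metal with a blue band, 105 mm across, 100 mm high, about 0.7 kg (0.5 to 0.95), standing loose on the bench. Origin: centre of its underside; z up along its axis. Its wire bail pivots on two ears at the sides (along the tin's y axis), 85 mm above the underside. The bail lies folded towards the tin's +x side
- bail (a joint): swing of the tin's wire bail, rad: 0 = folded down, sticking out level towards the tin's +x; pi/2 = upright over the tin; up to pi = folded level to the other side. Stiff: it stays where it is left (friction 0.045 N m). It starts between 0 and 0.3
- bail_grip (a point): centre of the bail's red tubular grip, 14 mm in diameter and 62 mm long, which turns freely on the wire (so it may be pinched while the bail swings); its length along this point's y axis (and the tin's y); it is 95 mm from the bail's pivot axis, so with the bail upright it is 180 mm above the tin's underside. Wire 4 mm thick. About 36 mm are free between the grip and the tin's wall when the bail is level
- platform_top (a point): centre of the top of the tin mixer's flat round black platform, 160 mm in diameter, fixed, 55 mm above the bench, on a green base 170 x 170 mm, 40 mm high. A thin yellow ring of the tin's size is painted on it (no raised edge). z is up
- key_grip (a point): centre of the black flat key bow, 32 mm wide (along this point's x axis), 10 mm thick (along its y axis), 32 mm high, upright in the top of the green control box (150 x 150 mm, top 70 mm above the bench). This point is 34 mm above the box's top and on the key's vertical turning axis; the bow reaches from 18 to 50 mm above the top; below it are a 10 mm stem and a steel collar 32 mm across, 6 mm high. A white stripe marks the bow's +x edge
- key (a joint): turn of the key, rad: 0 = RUN (its rest position, stripe at the green dot), growing clockwise seen from above to the stop at 0.95 = START (yellow dot; 0.75 and more makes contact). A spring pulls it back to RUN by itself when let go; it takes about 0.04 N m at RUN and 0.28 N m at START
- spirit_level: yellow spirit level lying flat, 400 x 50 x 22 mm, at the far side; bystander. Origin: its middle, at the underside
- tape_roll: blue roll of tape lying flat, 90 mm across, 25 mm high; bystander. Origin: its middle, at the underside
- sanding_block: cork sanding block, 100 x 60 x 35 mm; bystander. Origin: its middle, at the underside
- screwdriver: screwdriver lying beyond the middle, on the left; bystander
- brush: paint brush lying at the right side; bystander
- spray_bottle: white spray bottle with red cap, 70 mm across, 190 mm high, standing; bystander. Origin: its middle, at the underside
- jar: glass jar with brass lid, 70 mm across, 90 mm high, standing; bystander. Origin: its middle, at the underside
Things that resemble listed ones, but are neither listed nor needed, are in the scene too. What is shaped like the tin but orange or turquoise is not meant.

How it is judged:
By the outcome, as a careful person would: the job done as asked, in the order asked, and still so for the second after the job is handed in, with the robot touching nothing.
It also fails if it takes over 72 s, if anything falls off the work surface, if the arm or the gripper's body presses on something with over 40 N, if the wrist force passes 120 N, or if a joint passes its speed limit or range.

ROBOT

A 7-joint arm with a two-finger parallel gripper is mounted at the origin on the work surface. World frame = base frame: x ahead of the robot, y to its left, z up, the work surface at z = 0. Lengths are in m, angles in rad, forces in N, time in s.
With the tool pointing down it reaches from about 0.425 to 0.95 m from the base axis. Payload 16.7 kg.
Tool frame: the origin (TCP) lies at the very end of the fingers, on their centre line; the grasp point (between the pads) lies 19 mm behind it; z points along the fingers, y is the line along which they close (so a half turn about z gives the same grasp; the last joint's range is limited). The gripper opens to 94 mm and grips with 3 to 60 N. Pads are 16 mm wide; open, the fingers measure 119 mm over their backs; the gripper's body (75 mm by 177 mm) begins 78 mm behind the grasp point.
Start: joints at [-1.272, 0.426, 0.074, 1.606, -0.034, 1.111, -0.067], TCP at [0.292, 0.608, 0.205] pointing down, gripper open.
Joint ranges: [-2.85, 2.85], [-0.5, 2.14], [-1.23, 1.37], [0.21, 2.46], [-1.02, 4.16], [0.16, 2.05], [-2.73, 2.73]. Speed limits (rad/s): [1.89, 1.89, 2.39, 2.39, 3.01, 3.01, 3.01].

INTERFACE

Orientations are given as a unit quaternion [x, y, z, w].
In Python, from station import telemetry, optics, ctrl gives the robot as it stands.
- The arm moves only by the tool step_arm, never from a script. Its argument "motion" is a list of rows, each a list of 7 numbers: the shift along the tool's x, y, z in m, then the turn, a rotation vector about the tool's x, y, z in degrees, then the opening in per cent of the stroke, from 0 (shut) to 100 (fully open). A call has 1 to 8 rows; each row is the pose to reach, as a shift and turn from the pose commanded when the call began, along the tool's axes at that moment; what a row does not reach only later rows make up. A row lasts 1/8 s, in which the tool goes at most 62.5 mm and 10.7 degrees, less where a joint would pass 70% of its speed; a pose out of reach is approached as far as the arm can. A call with a gripper value outside its range is refused whole. The fingers move at their own pace and stop on an object; "squeeze" is the grip in N (left out, the last holds). Time passes only in rows, so rows that repeat a pose let the fingers close. It gives the time, the measured TCP pose, the force, the opening and the grip force at its end, in the units of the state.
- telemetry.read_state(): the state, without advancing time (a new reading comes with each control period).
- optics.read_camera(name): name is "side" or "top" or "wrist"; returns a dict with "img" (420x560x3 uint8, red, green, blue), "range_z" (420x560 float32, m along the optical axis (not along the pixel's ray), 0 where there is no reading), "fx", "fy", "cx", "cy" (pixels), "origin" and "orientation" of the camera in the world. Camera axes: x right, y up, looking along -z (the intrinsics and any distortion apply to the point x, -y, -z); pixel columns grow to the right and rows downward; lengths in m; the calibration is good to about 2 mm. The wrist camera is an equidistant fisheye: a pixel r from the principal point sees the ray r / f radians off the axis. A picture is of the moment at which its call begins.
- ctrl.close_job(): hands the job in; it is judged then, once.
The state is a dict: "time": time; "qpos": joint angles; "qd": joint speeds; "joint_efforts": joint torques, N m; "tool_pos": TCP position; "orientation": TCP orientation; "contact_force": force on the tool from outside, world axes, zero at the start; "torque": the same for the moment, N m; "gripper_width": finger opening in m; "grasp_force": force on a finger pad.
Only numpy, scipy, OpenCV 4.12 (cv2) and the standard library are available. Lean on these libraries where they do the work, as an engineer would, in place of code of your own. Each camera call takes 0.05 s, during which the arm holds its last target. There are 200 camera calls.

## Working session

There is one attempt and no reset: what is moved stays moved. The work goes in short steps, Python scripts to look and compute and a tool call to move; the robot and the scene stay as the last step left them, time stands still between calls to the robot, and variables do not carry over. Pictures are saved under pics/ and viewed, at most 10 in all, crops included, and the job is handed in when it is done.

Besides the shell and the picture viewer there is one more tool, called by a JSON object that holds its "method" and its "body". step_arm: Moves the arm, as the interface text tells. Its arguments: {"type":"object","properties":{"motion":{"type":"array"},"squeeze":{"type":"number"}},"required":["motion"]}

```bash
mkdir -p pics
cat > h.py <<'E'
import numpy as np, cv2
from scipy.spatial.transform import Rotation as R
from station import telemetry, optics, ctrl
def cloud(c):
    H,W=c["range_z"].shape; v,u=np.mgrid[:H,:W]; z=c["range_z"]
    P=np.stack([(u-c["cx"])/c["fx"]*z,-(v-c["cy"])/c["fy"]*z,-z],-1)
    return P@R.from_quat(c["orientation"]).as_matrix().T+np.array(c["origin"])
def save(n,img): cv2.imwrite(f"pics/{n}.png",cv2.cvtColor(img,cv2.COLOR_RGB2BGR))
E
python3 - <<'E'
from h import *
for n in("top","side"):
    c=optics.read_camera(n); np.save(n+".npy",c,allow_pickle=True); save(n+"0",c["img"]); print(n,c["fx"],c["cx"],c["cy"],c["origin"],c["orientation"],c.keys())
print(telemetry.read_state())
E
```

```text
top 468.99976155617827 280.84760444001137 205.64900686197768 [ 0.39733007 -0.00390739  1.43713139] [ 0.03909273 -0.02864751 -0.70259012  0.7099424 ] dict_keys(['img', 'range_z', 'fx', 'fy', 'cx', 'cy', 'origin', 'orientation'])
side 507.93153290067215 278.3125439067614 210.64671041555974 [-0.12238943  1.06180643  1.51352681] [-0.09662218  0.33992164  0.89985838 -0.25568013] dict_keys(['img', 'range_z', 'fx', 'fy', 'cx', 'cy', 'origin', 'orientation'])
{'time': 0.1, 'qpos': array([-1.27246607,  0.42665631,  0.0738343 ,  1.60652725, -0.03410357,
        1.11079475, -0.06709292]), 'qd': array([ 0.00171632, -0.00027077, -0.00145721,  0.00028054,  0.00145263,
       -0.00210919, -0.00054633]), 'joint_efforts': array([ 5.40806068e-03, -9.37468028e+01,  3.67464356e+00, -4.55037224e+01,
       -4.88934817e-02,  1.68309995e-02,  4.78145046e-05]), 'tool_pos': array([0.29212695, 0.60808221, 0.2048608 ]), 'orientation': array([ 2.22052875e-01,  9.75034463e-01, -5.55961605e-04, -9.22291449e-05]), 'contact_force': array([-0.17082861, -0.40201897, -0.03017404]), 'torque': array([-0.01012522, -0.01333761,  0.03365018]), 'grasp_force': 0.0, 'gripper_width': 0.0942764299559205}
```

View pics/top0.png

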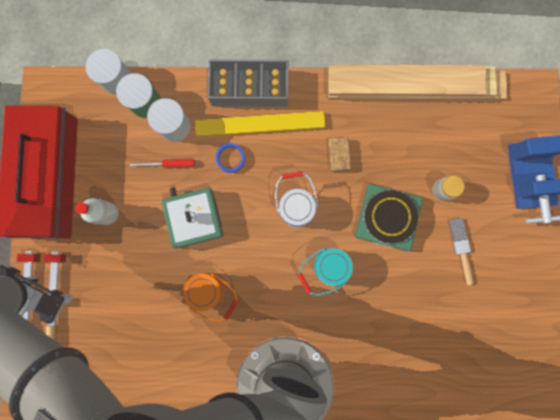

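View pics/side0.png

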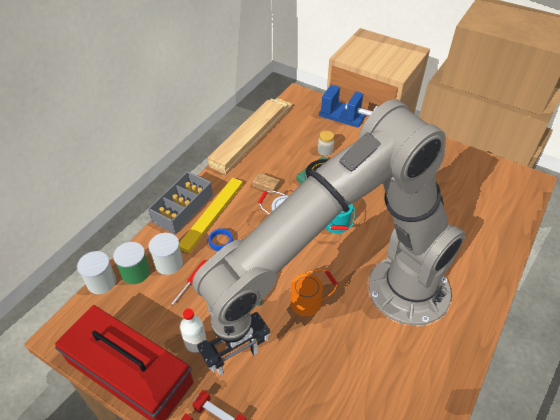

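The top view shows the tin at (297,207) with its red grip at (292,175), the platform at (391,216), and the control box at (192,217) with the key near (188,212). In the side view the arm hides most of these, so I'll measure from the top view.

Run:
```python
from h import *
c=np.load("top.npy",allow_pickle=True).item(); P=cloud(c); im=c["img"]; hsv=cv2.cvtColor(im,cv2.COLOR_RGB2HSV)
v,u=np.mgrid[:420,:560]; h,s,val=[hsv[...,i].astype(int) for i in range(3)]
def box(a,b,r0,r1): return (u>=a)&(u<=b)&(v>=r0)&(v<=r1)
def ray(px,z):
    d=R.from_quat(c["orientation"]).apply([(px[0]-c["cx"])/c["fx"],-(px[1]-c["cy"])/c["fy"],-1]); o=np.array(c["origin"]); return o+d*(z-o[2])/d[2]
print("bench z",np.median(P[box(290,340,300,310)|box(100,130,100,150)][:,2]))
m=box(265,330,180,235)&(P[...,2]>.09)&(P[...,2]<.112)&(s<60)
Q=P[m]; (x,y),rad=cv2.minEnclosingCircle(Q[:,:2].astype(np.float32)); print("lid",len(Q),np.median(Q[:,2]),Q.mean(0),(x,y),rad)
g=box(275,310,165,185)&((h<8)|(h>172))&(s>150); print("grip",g.sum(),u[g].mean(),v[g].mean(),np.percentile(P[g],[5,25,50,75,95],axis=0).round(4)); G=P[g]
pc=np.array([u[g],v[g]]).T.astype(np.float32); print(cv2.minAreaRect(pc))
for z in(.085,.1,.115): print(ray(pc.mean(0),z))
ye=box(360,425,180,250)&(h>20)&(h<35)&(s>120)&(val>100); k=np.array([u[ye],v[ye]]).T.astype(np.float32); e=cv2.fitEllipse(k); print("ring",ye.sum(),e,ray(e[0],.055),np.median(P[ye],axis=0))
d=box(350,430,170,255)&(P[...,2]>.05)&(P[...,2]<.06); (a,b),r=cv2.minEnclosingCircle(P[d][:,:2].astype(np.float32)); print("plat",a,b,r)
d=box(155,225,180,255)&(P[...,2]>.065)&(P[...,2]<.074); r=cv2.minAreaRect(P[d][:,:2].astype(np.float32)); print("boxtop",r,np.median(P[d][:,2]))
k=box(155,225,170,255)&(P[...,2]>.08); print("key",k.sum(),np.c_[u[k],v[k],P[k].round(3)*1000, im[k]].astype(int)[:60])
cr=im[165:260,145:435]; save("crop1",cv2.resize(im[180:255,155:230],None,fx=8,fy=8,interpolation=cv2.INTER_CUBIC)[:600])
```

```text
bench z 0.0003506808968296582
lid 1108 0.10051409357571528 [ 0.52620046 -0.02798114  0.10040863] (0.5435605049133301, -0.02172410860657692) 0.0726679265499115
grip 96 292.125 174.52083333333334 [[ 6.062e-01 -4.020e-02  1.076e-01]
 [ 6.106e-01 -2.880e-02  1.115e-01]
 [ 6.142e-01 -1.450e-02  1.140e-01]
 [ 6.180e-01 -2.000e-04  1.160e-01]
 [ 6.212e-01  1.110e-02  1.183e-01]]
((292.16217041015625, 174.4729766845703), (4.6031718254089355, 20.2210750579834), 80.53767395019531)
[ 0.61866285 -0.01504267  0.085     ]
[ 0.61620747 -0.01491914  0.1       ]
[ 0.6137521  -0.01479561  0.115     ]
ring 367 ((390.9892578125, 216.18792724609375), (36.51375198364258, 37.18577575683594), 120.23008728027344) [ 0.50207639 -0.30741586  0.055     ] [ 0.50228118 -0.30687781  0.05554194]
plat 0.5025836825370789 -0.3056277632713318 0.08093541860580444
boxtop ((0.492545485496521, 0.28227731585502625), (0.14879967272281647, 0.14967277646064758), 14.805085182189941) 0.06947989365640861
key 94 [[ 225  182  397   -4 1437  187  127   82]
 [ 210  184  397   -4 1437  184  127   82]
 [ 159  185  397   -4 1437  195  13
[... 1759 characters left out ...]
  148  151]
 [ 185  215  495  286  122  155  157  159]
 [ 186  215  495  284  118  104  101  101]
 [ 187  215  495  281  122   70   63   61]
 [ 188  215  495  279  116   67   59   53]
 [ 189  215  496  278  107   85   82   81]
 [ 185  216  492  286  122  168  171  174]
 [ 186  216  492  283  124  109  109  108]
 [ 187  216  492  280  123   76   68   67]
 [ 188  216  492  278  119   67   60   56]
 [ 189  216  493  278  106   72   65   62]
 [ 190  216  494  279   89  102  100  101]
 [ 192  216  495  275   80  161  163  166]
 [ 195  216  495  266   83  146  146  149]
 [ 186  217  489  285  116  122  122  123]
 [ 187  217  489  281  119   81   76   74]
 [ 188  217  489  278  121   68   61   57]]
```

View pics/crop1.png

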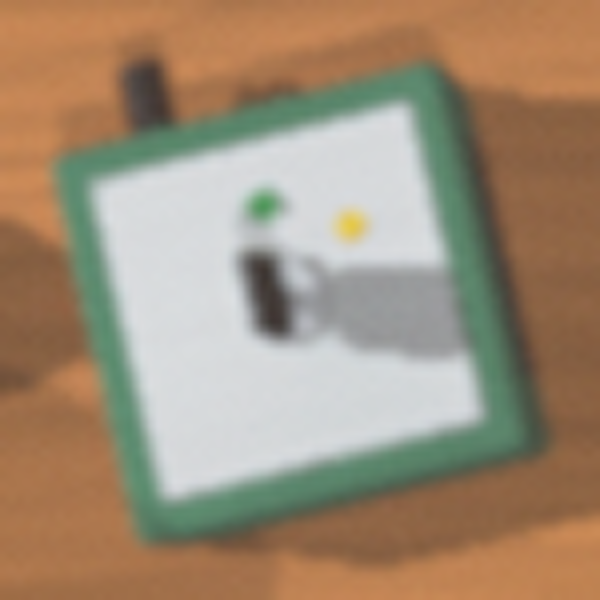

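The crop shows the key bow at about (266,292), with its stripe end pointing up and slightly left at the green dot (265,205). The yellow dot is at (350,225), which is clockwise as expected. Next I'll refine the tin fit and work out the approach move.

```bash
cat >> h.py <<'E'
def Rt(yaw):
    s,c=np.sin(np.radians(yaw)),np.cos(np.radians(yaw)); return np.array([[-s,c,0],[c,s,0],[0,0,-1.]])
def plan(p,yaw):
    s=telemetry.read_state(); M=R.from_quat(s["orientation"]).as_matrix()
    print("t",s["time"],"pos",s["tool_pos"].round(4),"yaw",np.degrees(np.arctan2(M[1,1],M[0,1])).round(2))
    print("shift",(M.T@(np.array(p)-s["tool_pos"])).round(4),"turn",np.degrees(R.from_matrix(M.T@Rt(yaw)).as_rotvec()).round(2))
E
python3 - <<'E'
from h import *
c=np.load("top.npy",allow_pickle=True).item(); P=cloud(c)
m=np.zeros((420,560),np.uint8); m[180:240,265:330]=((P[...,2]>.094)&(P[...,2]<.106))[180:240,265:330]
m=cv2.morphologyEx(m,cv2.MORPH_OPEN,np.ones((7,7),np.uint8)); Q=P[m>0]
(a,b),r=cv2.minEnclosingCircle(Q[:,:2].astype(np.float32)); print("lid",a,b,r,Q.mean(0))
plan([.612,-.015,.32],8.5)
E
```

```text
lid 0.5235967040061951 -0.02913246676325798 0.051912300288677216 [ 0.52606321 -0.03462642  0.10058597]
t 0.1 pos [0.2921 0.6081 0.2049] yaw 64.34
shift [-0.5581 -0.4233 -0.1146] turn [-6.000e-02  3.000e-02  5.584e+01]
```

{"method": "step_arm", "body": {"motion": [[0,0,-0.06,0,0,0,100],[-0.03,-0.02,-0.12,0,0,5,100],[-0.08,-0.06,-0.14,0,0,12,100],[-0.13,-0.1,-0.14,0,0,20,100],[-0.18,-0.135,-0.14,0,0,28,60],[-0.23,-0.17,-0.14,0,0,36,60],[-0.28,-0.21,-0.14,0,0,44,60],[-0.33,-0.245,-0.14,0,0,50,60]]}}

```text
time: 1.1
tool_pos: [0.48, 0.2499, 0.3455]
orientation: [0.615, 0.789, 0.0, -0.0]
contact_force: [1.5, 1.0, -0.5]
gripper_width: 0.0585
grasp_force: 0.0
```

```bash
python3 -c "
from h import *
plan([.612,-.015,.32],8.8)"
```

```text
t 1.1 pos [0.48   0.2499 0.3455] yaw 14.12
shift [-0.2891  0.0634  0.0254] turn [-0.01 -0.01  5.32]
```

{"method": "step_arm", "body": {"motion": [[-0.05,0.01,0,0,0,2,60],[-0.1,0.02,0.005,0,0,4,60],[-0.15,0.03,0.01,0,0,5.3,60],[-0.2,0.04,0.015,0,0,5.3,60],[-0.25,0.055,0.02,0,0,5.3,45],[-0.289,0.063,0.025,0,0,5.3,45],[-0.289,0.063,0.025,0,0,5.3,45]]}}

```text
time: 1.98
tool_pos: [0.6124, -0.0158, 0.3197]
orientation: [0.651, 0.759, -0.001, 0.0]
contact_force: [-0.5, 0.6, 0.3]
gripper_width: 0.0426
grasp_force: 0.0
```

Run:
```python
from h import *
plan([.6142,-.015,.16],8.8)
c=optics.read_camera("wrist"); np.save("w1.npy",c,allow_pickle=True); save("w1",c["img"]); print(c["fx"],c["fy"],c["cx"],c["cy"],c["origin"],c["orientation"])
c=optics.read_camera("side"); np.save("s1.npy",c,allow_pickle=True)
c=optics.read_camera("top"); np.save("t1.npy",c,allow_pickle=True)
```

```text
t 1.975 pos [ 0.6124 -0.0158  0.3197] yaw 8.78
shift [0.0008 0.0021 0.1596] turn [-0.08  0.09 -0.02]
325.19226210127806 325.19226210127806 272.77430739152504 207.64279925228684 [0.60117743 0.05972691 0.499829  ] [-0.13330824 -0.0091894   0.0757498   0.9881328 ]
```

View pics/w1.png

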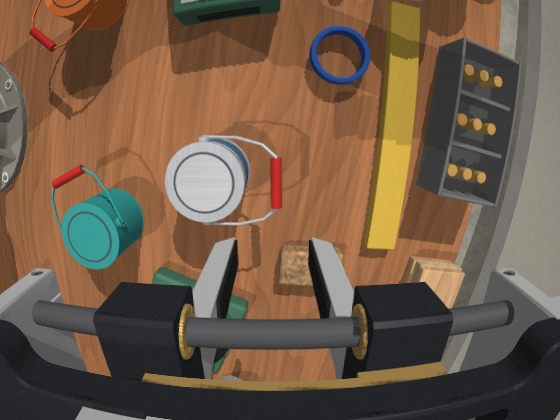

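The wrist view shows the red grip at (276,183), fully visible, with the tin lid at (205,181). The fingers are at lower centre. I'll compute both from this view.

```bash
cat >> h.py <<'E'
def wcloud(c):
    H,W=c["range_z"].shape; v,u=np.mgrid[:H,:W]; x=(u-c["cx"])/c["fx"]; y=(v-c["cy"])/c["fy"]; r=np.hypot(x,y)+1e-9
    d=np.stack([np.sin(r)*x/r,-np.sin(r)*y/r,-np.cos(r)],-1); d=d/np.cos(r)[...,None]
    D=d@R.from_quat(c["orientation"]).as_matrix().T; return D, D*c["range_z"][...,None]+np.array(c["origin"])
def atz(c,D,z): return np.array(c["origin"])+D*((z-c["origin"][2])/D[...,2])[...,None]
E
python3 - <<'E'
from h import *
c=np.load("w1.npy",allow_pickle=True).item(); D,P=wcloud(c); hsv=cv2.cvtColor(c["img"],cv2.COLOR_RGB2HSV).astype(int); h,s,v=hsv[...,0],hsv[...,1],hsv[...,2]
rows,cols=np.mgrid[:420,:560]
g=(abs(cols-276)<15)&(abs(rows-183)<35)&((h<8)|(h>172))&(s>150)
G=P[g]; print("grip n",g.sum(),cols[g].mean(),rows[g].mean(),"med",np.median(G,axis=0),"top z95",np.percentile(G[:,2],[5,50,95]))
for z in(.1,.107,.114): 
    q=atz(c,D,z)[g]; r=cv2.minAreaRect(q[:,:2].astype(np.float32)); print(z,q.mean(0).round(4),r)
m=((P[...,2]>.094)&(P[...,2]<.106)&(abs(cols-205)<60)&(abs(rows-181)<60)).astype(np.uint8); m=cv2.morphologyEx(m,cv2.MORPH_OPEN,np.ones((9,9),np.uint8)); q=P[m>0]; print("lid",cv2.minEnclosingCircle(q[:,:2].astype(np.float32)),np.median(q[:,2]))
# side view
c=np.load("s1.npy",allow_pickle=True).item(); P=cloud(c); hsv=cv2.cvtColor(c["img"],cv2.COLOR_RGB2HSV).astype(int)
g=((hsv[...,0]<8)|(hsv[...,0]>172))&(hsv[...,1]>150)&(abs(P[...,0]-.61)<.05)&(abs(P[...,1]+.015)<.06)&(P[...,2]>.06)
if g.sum(): print("side grip",g.sum(),np.median(P[g],axis=0),P[g].min(0),P[g].max(0))
E
```

```text
grip n 580 275.7586206896552 182.48275862068965 med [ 0.61542354 -0.01252805  0.11514937] top z95 [0.11074469 0.11514937 0.1171795 ]
0.1 [ 0.6158 -0.0163  0.1   ] ((0.6155868172645569, -0.016679290682077408), (0.013768033124506474, 0.06520749628543854), 9.063358306884766)
0.107 [ 0.6156 -0.0149  0.107 ] ((0.6153343915939331, -0.015341594815254211), (0.013526993803679943, 0.06406588107347488), 9.063362121582031)
0.114 [ 0.6153 -0.0136  0.114 ] ((0.6150822043418884, -0.014003932476043701), (0.013286011293530464, 0.06292426586151123), 9.063366889953613)
lid ((0.5248404741287231, -0.030367862433195114), 0.052978258579969406) 0.1016942480242044
side grip 50 [ 0.6128394  -0.01596176  0.1157254 ] [ 0.59997    -0.04671296  0.10882319] [0.62570871 0.01624405 0.12511354]
```

{"method": "step_arm", "body": {"motion": [[0,0.0025,0.05,0,0,-0.3,38],[0,0.0025,0.1,0,0,-0.3,38],[0,0.0025,0.15,0,0,-0.3,38],[0,0.0025,0.18,0,0,-0.3,38],[0,0.0025,0.2,0,0,-0.3,38],[0,0.0025,0.215,0,0,-0.3,38],[0,0.0025,0.2285,0,0,-0.3,38],[0,0.0025,0.2285,0,0,-0.3,38]]}}

```text
time: 3.12
tool_pos: [0.6144, -0.012, 0.0915]
orientation: [0.647, 0.762, -0.0, -0.0]
contact_force: [0.7, 0.6, 0.3]
gripper_width: 0.0358
grasp_force: 0.0
```

Run:
```python
from h import *
plan([.615,-.015,.091],9.06)
c=optics.read_camera("wrist"); save("w2",c["img"])
```

```text
t 3.125 pos [ 0.6144 -0.012   0.0915] yaw 9.34
shift [-0.0031  0.0001  0.0005] turn [-0.04 -0.    0.28]
```

View pics/w2.png

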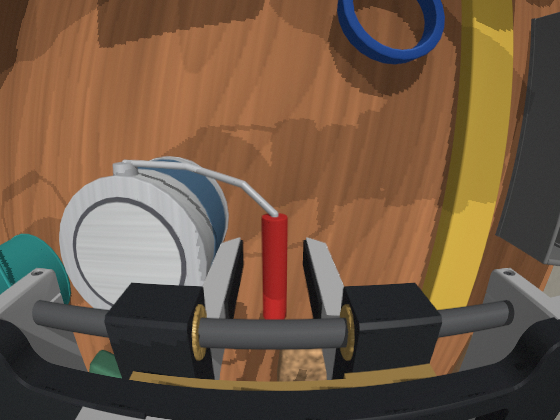

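The fingers straddle the red grip (275,265), with clearance to the tin wall on the left. I'll shift 3 mm along the grip and close.

{"method": "step_arm", "body": {"motion": [[-0.003,0,0.0005,0,0,0,38],[-0.003,0,0.0005,0,0,0,0],[-0.003,0,0.0005,0,0,0,0],[-0.003,0,0.0005,0,0,0,0],[-0.003,0,0.0005,0,0,0,0],[-0.003,0,0.0005,0,0,0,0]], "squeeze": 35}}

```text
time: 3.92
tool_pos: [0.6155, -0.0149, 0.0916]
orientation: [0.647, 0.762, 0.0, 0.0]
contact_force: [2.0, 1.3, 0.7]
gripper_width: 0.0132
grasp_force: 35.0
```

Run:
```python
from h import *
plan([.615,-.015,.091],9.06); print(telemetry.read_state()["contact_force"])
t0=np.arcsin(.025/.095)
for t in np.linspace(t0,np.pi/2,17)[1:]: print(round(t,3),"y",round(.095*(np.cos(t)-np.cos(t0)),4),"z",round(-.095*(np.sin(t)-np.sin(t0)),4))
```

```text
t 3.925 pos [ 0.6155 -0.0149  0.0916] yaw 9.35
shift [ 0.     -0.0005  0.0006] turn [0.03 0.01 0.29]
[2.01127961 1.33792124 0.69950676]
0.348 y -0.0023 z -0.0074
0.429 y -0.0053 z -0.0145
0.511 y -0.0088 z -0.0215
0.592 y -0.0128 z -0.028
0.674 y -0.0174 z -0.0343
0.755 y -0.0225 z -0.0401
0.837 y -0.028 z -0.0456
0.919 y -0.034 z -0.0505
1.0 y -0.0403 z -0.0549
1.082 y -0.047 z -0.0589
1.163 y -0.054 z -0.0622
1.245 y -0.0612 z -0.065
1.326 y -0.0686 z -0.0672
1.408 y -0.0762 z -0.0687
1.489 y -0.0839 z -0.0697
1.571 y -0.0917 z -0.07
```

{"method": "step_arm", "body": {"motion": [[0,-0.0023,-0.0074,0,0,0,0],[0,-0.0053,-0.0145,0,0,0,0],[0,-0.0088,-0.0215,0,0,0,0],[0,-0.0128,-0.028,0,0,0,0],[0,-0.0174,-0.0343,0,0,0,0],[0,-0.0225,-0.0401,0,0,0,0],[0,-0.028,-0.0456,0,0,0,0],[0,-0.034,-0.0505,0,0,0,0]]}}

```text
time: 4.92
tool_pos: [0.582, -0.0205, 0.143]
orientation: [0.647, 0.762, 0.001, 0.001]
contact_force: [5.0, 0.2, 5.4]
gripper_width: 0.0129
grasp_force: 35.0
```

{"method": "step_arm", "body": {"motion": [[0,-0.0063,-0.0044,0,0,0,0],[0,-0.013,-0.0083,0,0,0,0],[0,-0.02,-0.0116,0,0,0,0],[0,-0.0272,-0.0143,0,0,0,0],[0,-0.0346,-0.0165,0,0,0,0],[0,-0.042,-0.018,0,0,0,0],[0,-0.05,-0.019,0,0,0,0],[0,-0.05,-0.019,0,0,0,0]]}}

```text
time: 5.92
tool_pos: [0.5323, -0.0288, 0.1623]
orientation: [0.647, 0.762, 0.001, 0.0]
contact_force: [1.1, -0.8, 14.4]
gripper_width: 0.0131
grasp_force: 35.0
```

Run:
```python
from h import *
plan([.525,-.0295,.161],9.06); print(telemetry.read_state()["contact_force"])
c=optics.read_camera("wrist"); save("w3",c["img"])
```

```text
t 5.925 pos [ 0.5323 -0.0288  0.1623] yaw 9.32
shift [ 0.0005 -0.0073  0.0013] turn [ 0.09 -0.04  0.26]
[ 1.10864313 -0.75253244 14.42842123]
```

View pics/w3.png

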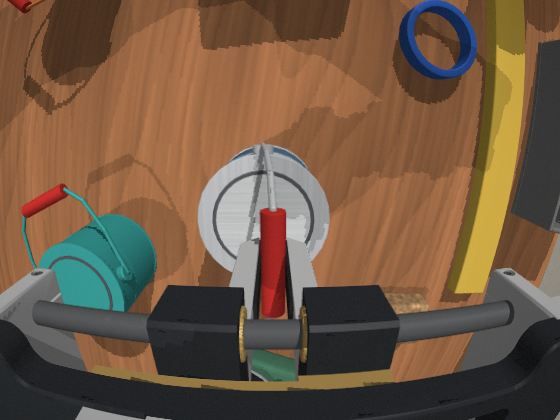

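The bail is now almost upright over the lid (centre about (263,215)) and held at (272,262). The upward 14 N means I'm pressing down slightly. I'll re-measure the tin's centre.

Run:
```python
from h import *
c=optics.read_camera("wrist"); D,P=wcloud(c); r,q=np.mgrid[:420,:560]
m=((P[...,2]>.094)&(P[...,2]<.108)&(abs(q-263)<75)&(abs(r-210)<75)&(hsvs:=cv2.cvtColor(c["img"],cv2.COLOR_RGB2HSV)[...,1]<60)).astype(np.uint8); m=cv2.morphologyEx(m,cv2.MORPH_OPEN,np.ones((5,5),np.uint8)); X=P[m>0]; print(cv2.minEnclosingCircle(X[:,:2].astype(np.float32)),np.median(X[:,2]))
c=optics.read_camera("top"); P=cloud(c); m=(P[...,2]>.094)&(P[...,2]<.106)&(abs(P[...,0]-.525)<.06)&(abs(P[...,1]+.03)<.06); X=P[m]; print(m.sum(),X.min(0),X.max(0))
```

```text
((0.524662435054779, -0.030260946601629257), 0.052612610161304474) 0.10158221780042617Traceback (most recent call last):
  File "<stdin>", line 4, in <module>
    return umr_minimum(a, axis, None, out, keepdims, initial, where)
ValueError: zero-size array to reduction operation minimum which has no identity
```

{"method": "step_arm", "body": {"motion": [[0,-0.004,0,0,0,0,0],[0,-0.0077,-0.0005,0,0,0,0],[0,-0.0077,-0.001,0,0,0,0],[0,-0.0077,-0.001,0,0,0,0]], "squeeze": 50}}

```text
time: 6.58
tool_pos: [0.5244, -0.0301, 0.1627]
orientation: [0.647, 0.762, 0.0, -0.0]
contact_force: [-0.9, 0.7, 11.9]
gripper_width: 0.0127
grasp_force: 50.0
```

{"method": "step_arm", "body": {"motion": [[0,0,-0.001,0,0,0,0],[0,0,-0.002,0,0,0,0],[0,0,-0.003,0,0,0,0],[0,0,-0.004,0,0,0,0],[0,0,-0.005,0,0,0,0],[0,0,-0.006,0,0,0,0],[0,0,-0.007,0,0,0,0],[0,0,-0.007,0,0,0,0]]}}

```text
time: 7.58
tool_pos: [0.5247, -0.0299, 0.1691]
orientation: [0.647, 0.762, 0.0, 0.0]
contact_force: [0.4, 0.1, -7.7]
gripper_width: 0.013
grasp_force: 50.0
```

{"method": "step_arm", "body": {"motion": [[0,0,-0.005,0,0,0,0],[0,0,-0.015,0,0,0,0],[0,0,-0.03,0,0,0,0],[0,0,-0.045,0,0,0,0],[0,0,-0.06,0,0,0,0],[0,0,-0.072,0,0,0,0],[0,0,-0.08,0,0,0,0],[0,0,-0.082,0,0,0,0]]}}

```text
time: 8.57
tool_pos: [0.5248, -0.0298, 0.2514]
orientation: [0.647, 0.762, 0.0, 0.0]
contact_force: [-0.3, -0.6, -7.0]
gripper_width: 0.0125
grasp_force: 50.0
```

Run:
```python
from h import *
plan([.502,-.3068,.25],9.3); print(telemetry.read_state()["contact_force"])
c=optics.read_camera("wrist"); save("w4",c["img"])
D,P=wcloud(c); r,q=np.mgrid[:420,:560]
m=((P[...,2]>.165)&(P[...,2]<.205)&(abs(q-263)<75)&(abs(r-210)<75)&(cv2.cvtColor(c["img"],cv2.COLOR_RGB2HSV)[...,1]<60)).astype(np.uint8); m=cv2.morphologyEx(m,cv2.MORPH_OPEN,np.ones((7,7),np.uint8)); X=P[m>0]
A=np.c_[X[:,:2]-X[:,:2].mean(0),np.ones(len(X))]; print("lid tilt",np.degrees(np.linalg.lstsq(A,X[:,2],rcond=None)[0][:2]),cv2.minEnclosingCircle(X[:,:2].astype(np.float32)),np.median(X[:,2]))
```

```text
t 8.575 pos [ 0.5248 -0.0298  0.2514] yaw 9.34
shift [-0.2696 -0.0675  0.0013] turn [ 0.02 -0.    0.04]
[-0.2937148  -0.58304645 -6.98191345]
lid tilt [-0.62138932 -0.47537726] ((0.5247202515602112, -0.030137384310364723), 0.05247427150607109) 0.19000632397964745
```

View pics/w4.png

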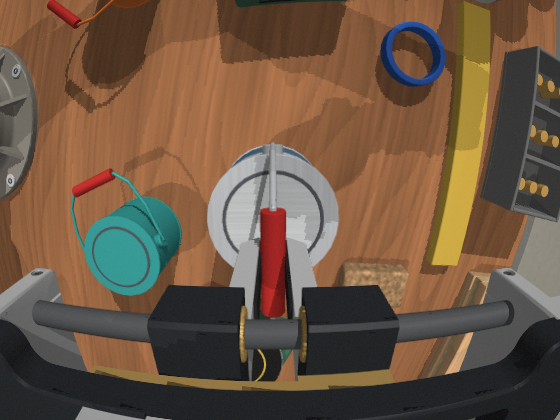

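The tin hangs level below the gripper, lid at about (273,215), with its underside around 90 mm up. Next I'll carry it to the platform.

{"method": "step_arm", "body": {"motion": [[-0.005,-0.001,0,0,0,0,0],[-0.016,-0.004,0,0,0,0,0],[-0.032,-0.008,0,0,0,0,0],[-0.051,-0.013,0,0,0,0,0],[-0.072,-0.018,0,0,0,0,0],[-0.094,-0.0235,0,0,0,0,0],[-0.116,-0.029,0,0,0,0,0],[-0.138,-0.0345,0,0,0,0,0]]}}

```text
time: 9.62
tool_pos: [0.5124, -0.1736, 0.2509]
orientation: [0.648, 0.762, -0.0, 0.0]
contact_force: [0.3, -0.1, -7.9]
gripper_width: 0.0126
grasp_force: 50.0
```

{"method": "step_arm", "body": {"motion": [[-0.022,-0.0055,0,0,0,0,0],[-0.044,-0.011,0,0,0,0,0],[-0.066,-0.0165,0,0,0,0,0],[-0.087,-0.0215,0,0,0,0,0],[-0.106,-0.0265,0,0,0,0,0],[-0.12,-0.03,0,0,0,0,0],[-0.128,-0.032,0,0,0,0,0],[-0.1315,-0.0325,0,0,0,0,0]]}}

```text
time: 10.62
tool_pos: [0.5022, -0.3071, 0.2509]
orientation: [0.647, 0.762, -0.0, -0.0]
contact_force: [-0.1, 0.7, -6.7]
gripper_width: 0.013
grasp_force: 50.0
```

```bash
cat > lid.py <<'E'
from h import *
import sys
plan([.5022,-.3066,.221],9.3); print(telemetry.read_state()["contact_force"])
z0=float(sys.argv[1]); c=optics.read_camera("wrist"); save(sys.argv[2],c["img"])
D,P=wcloud(c); r,q=np.mgrid[:420,:560]
m=((abs(P[...,2]-z0)<.015)&(abs(q-263)<75)&(abs(r-210)<75)&(cv2.cvtColor(c["img"],cv2.COLOR_RGB2HSV)[...,1]<60)).astype(np.uint8); m=cv2.morphologyEx(m,cv2.MORPH_OPEN,np.ones((7,7),np.uint8)); X=P[m>0]
A=np.c_[X[:,:2]-X[:,:2].mean(0),np.ones(len(X))]; print("lid tilt",np.degrees(np.linalg.lstsq(A,X[:,2],rcond=None)[0][:2]),cv2.minEnclosingCircle(X[:,:2].astype(np.float32)),np.median(X[:,2]))
E
python3 lid.py .19 w5
```

```text
t 10.625 pos [ 0.5022 -0.3071  0.2509] yaw 9.32
shift [0.0004 0.0001 0.0299] turn [-0.01 -0.    0.02]
[-0.08810762  0.7114662  -6.69238812]
lid tilt [-1.00185879 -0.95774315] ((0.5011023879051208, -0.3038824200630188), 0.05484975129365921) 0.1895179642391435
```

{"method": "step_arm", "body": {"motion": [[0,0,0.004,0,0,0,0],[0,0,0.01,0,0,0,0],[0,0,0.016,0,0,0,0],[0,0,0.021,0,0,0,0],[0,0,0.025,0,0,0,0],[0,0,0.027,0,0,0,0],[0,0,0.028,0,0,0,0],[0,0,0.028,0,0,0,0]]}}

```text
time: 11.68
tool_pos: [0.5024, -0.3067, 0.2231]
orientation: [0.647, 0.762, -0.0, 0.0]
contact_force: [-0.5, 0.3, -7.9]
gripper_width: 0.0127
grasp_force: 50.0
```

{"method": "step_arm", "body": {"motion": [[0,0,0.0008,0,0,0,0],[0,0,0.0016,0,0,0,0],[0,0,0.0024,0,0,0,0],[0,0,0.0032,0,0,0,0],[0,0,0.0032,0,0,0,0]]}}

```text
time: 12.3
tool_pos: [0.5023, -0.3067, 0.2197]
orientation: [0.647, 0.762, -0.0, -0.0]
contact_force: [0.5, 0.4, -7.5]
gripper_width: 0.0127
grasp_force: 50.0
```

{"method": "step_arm", "body": {"motion": [[0,0,0.0006,0,0,0,0],[0,0,0.0012,0,0,0,0],[0,0,0.0018,0,0,0,0],[0,0,0.0018,0,0,0,0]]}}

```text
time: 12.8
tool_pos: [0.5023, -0.3067, 0.218]
orientation: [0.647, 0.762, -0.0, 0.0]
contact_force: [-0.0, 0.3, -6.7]
gripper_width: 0.0128
grasp_force: 50.0
```

```bash
python3 lid.py .155 w6
```

```text
t 12.8 pos [ 0.5023 -0.3067  0.218 ] yaw 9.34
shift [ 0.0001 -0.0001 -0.003 ] turn [0.   0.   0.04]
[-0.04610515  0.26658364 -6.71131645]
lid tilt [ 0.09747257 -0.814696  ] ((0.5020695924758911, -0.30324646830558777), 0.05444762110710144) 0.15659480597607991
```

Just about at contact; continue in small steps.

{"method": "step_arm", "body": {"motion": [[0,0,0.0005,0,0,0,0],[0,0,0.001,0,0,0,0],[0,0,0.0015,0,0,0,0],[0,0,0.0015,0,0,0,0]]}}

```text
time: 13.35
tool_pos: [0.5034, -0.3068, 0.2177]
orientation: [0.647, 0.762, 0.001, 0.001]
contact_force: [-0.8, 4.0, 11.2]
gripper_width: 0.0127
grasp_force: 50.0
```

{"method": "step_arm", "body": {"motion": [[0,0,-0.0004,0,0,0,0],[0,0,-0.0007,0,0,0,0],[0,0,-0.0007,0,0,0,0]], "squeeze": 10}}

```text
time: 13.72
tool_pos: [0.5025, -0.3071, 0.2174]
orientation: [0.647, 0.762, -0.0, 0.0]
contact_force: [0.4, -2.2, 1.8]
gripper_width: 0.0134
grasp_force: 10.0
```

{"method": "step_arm", "body": {"motion": [[0,0,0,0,0,0,18],[0,0,0,0,0,0,22],[0,0,0,0,0,0,28],[0,0,0,0,0,0,32],[0,0,0,0,0,0,32]]}}

```text
time: 14.35
tool_pos: [0.5023, -0.3066, 0.2172]
orientation: [0.647, 0.762, -0.0, -0.0]
contact_force: [0.1, -0.1, 0.0]
gripper_width: 0.0294
grasp_force: 0.0
```

```bash
python3 lid.py .155 w7
```

```text
t 14.35 pos [ 0.5023 -0.3066  0.2172] yaw 9.34
shift [ 0.0001 -0.0001 -0.0038] turn [-0.   -0.    0.04]
[ 0.06959307 -0.09745805  0.02756227]
lid tilt [ 0.09595934 -0.7876479 ] ((0.5026969313621521, -0.303465336561203), 0.05496924743056297) 0.1566085912299509
```

View pics/w7.png

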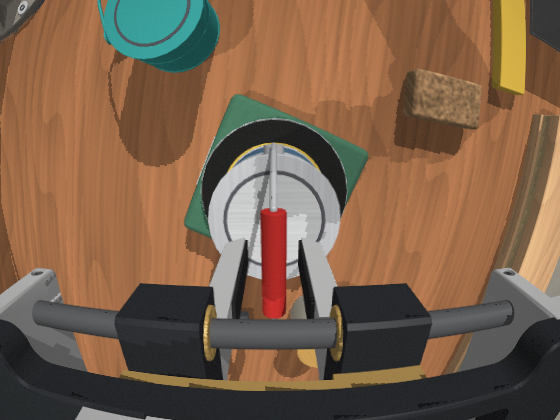

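The tin stands level and centred on the platform with its bail upright, and the fingers are open clear of it. Now straight up.

{"method": "step_arm", "body": {"motion": [[0,0,-0.01,0,0,0,34],[0,0,-0.025,0,0,0,34],[0,0,-0.05,0,0,0,34],[0,0,-0.09,0,0,0,34],[0,0,-0.13,0,0,0,34],[0,0,-0.13,0,0,0,34]]}}

```text
time: 15.15
tool_pos: [0.5032, -0.3077, 0.351]
orientation: [0.647, 0.762, 0.001, 0.002]
contact_force: [-0.4, 0.4, -0.4]
gripper_width: 0.0318
grasp_force: 0.0
```

```bash
python3 -c "
from h import *
plan([.46,.283,.30],104)"
```

```text
t 15.15 pos [ 0.5032 -0.3077  0.351 ] yaw 9.32
shift [0.59   0.0528 0.0498] turn [  0.1    0.33 -94.68]
```

{"method": "step_arm", "body": {"motion": [[0.03,0.005,0,0,0,-5,40],[0.08,0.01,0,0,0,-12,40],[0.13,0.02,0,0,0,-20,40],[0.18,0.03,0,0,0,-28,40],[0.23,0.035,0,0,0,-36,40],[0.28,0.045,0,0,0,-44,40],[0.33,0.05,0,0,0,-52,40],[0.38,0.06,0,0,0,-60,40]]}}

```text
time: 16.15
tool_pos: [0.4993, 0.0794, 0.3474]
orientation: [0.177, 0.984, 0.0, 0.0]
contact_force: [1.2, 0.1, 0.6]
gripper_width: 0.0376
grasp_force: 0.0
```

```bash
python3 -c "
from h import *
plan([.5,.283,.27],104)"
```

```text
t 16.15 pos [0.4993 0.0794 0.3474] yaw 69.59
shift [0.0703 0.191  0.0774] turn [ 2.000e-02  1.000e-02 -3.441e+01]
```

{"method": "step_arm", "body": {"motion": [[0.02,0.05,0.015,0,0,-8,40],[0.035,0.095,0.03,0,0,-16,40],[0.05,0.135,0.05,0,0,-24,40],[0.06,0.17,0.065,0,0,-31,40],[0.07,0.191,0.077,0,0,-34.4,40],[0.07,0.191,0.077,0,0,-34.4,40],[0.07,0.191,0.077,0,0,-34.4,40]]}}

```text
time: 17.02
tool_pos: [0.5021, 0.2802, 0.2707]
orientation: [-0.118, 0.993, -0.0, 0.0]
contact_force: [-0.2, 0.2, 0.7]
gripper_width: 0.0375
grasp_force: 0.0
```

Run:
```python
from h import *
plan([.495,.283,.2],104)
c=optics.read_camera("wrist"); np.save("w8.npy",c,allow_pickle=True); save("w8",c["img"])
D,P=wcloud(c); r,q=np.mgrid[:420,:560]
K=(abs(P[...,0]-.495)<.045)&(abs(P[...,1]-.283)<.045)&(P[...,2]>.105)&(P[...,2]<.13)
X=P[K]; print(K.sum(),q[K].mean(),r[K].mean(),np.percentile(X[:,2],[5,50,95]),cv2.minAreaRect(X[:,:2].astype(np.float32)))
T=K&(P[...,2]>.116); print("top",T.sum(),cv2.minAreaRect(P[T][:,:2].astype(np.float32)))
B=(abs(P[...,2]-.07)<.004)&(abs(P[...,0]-.49)<.11)&(abs(P[...,1]-.283)<.11); print("box",cv2.minAreaRect(P[B][:,:2].astype(np.float32)))
```

```text
t 17.025 pos [0.5021 0.2802 0.2707] yaw 103.58
shift [0.0063 0.0044 0.0707] turn [-0.02  0.02 -0.42]
308 275.8961038961039 186.15584415584416 [0.11438743 0.12023402 0.12190528] ((0.493571013212204, 0.28104302287101746), (0.03296956792473793, 0.009907827712595463), 15.685400009155273)
top 289 ((0.4938054084777832, 0.2810377776622772), (0.03259796276688576, 0.009678092785179615), 16.146188735961914)
box ((0.4934428930282593, 0.2809425890445709), (0.14802487194538116, 0.14859139919281006), 14.674273490905762)
```

View pics/w8.png

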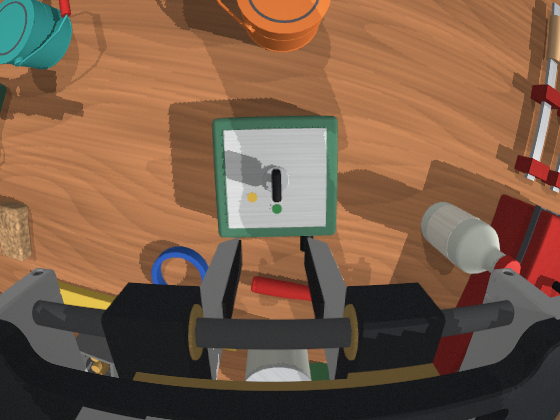

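The key bow is at (277,186) with its stripe end toward the green dot (277,209), and the yellow dot is at (252,198). The path down is free.

{"method": "step_arm", "body": {"motion": [[0.008,0.003,0.03,0,0,-1.9,40],[0.008,0.003,0.07,0,0,-1.9,40],[0.008,0.003,0.11,0,0,-1.9,40],[0.008,0.003,0.14,0,0,-1.9,40],[0.008,0.003,0.16,0,0,-1.9,40],[0.008,0.003,0.174,0,0,-1.9,40],[0.008,0.003,0.1825,0,0,-1.9,40],[0.008,0.003,0.1825,0,0,-1.9,40]]}}

```text
time: 18.08
tool_pos: [0.4933, 0.2823, 0.0877]
orientation: [-0.136, 0.991, -0.0, -0.0]
contact_force: [-0.2, 0.5, 0.3]
gripper_width: 0.0375
grasp_force: 0.0
```

Run:
```python
from h import *
plan([.4935,.2812,.088],105.5); print(telemetry.read_state()["qpos"])
c=optics.read_camera("wrist"); save("w9",c["img"])
D,P=wcloud(c); K=(abs(P[...,0]-.495)<.03)&(abs(P[...,1]-.283)<.011)&(P[...,2]>.112)&(P[...,2]<.127)&(c["img"].max(-1)<110)
print(K.sum(),cv2.minAreaRect(P[K][:,:2].astype(np.float32)))
```

```text
t 18.075 pos [0.4933 0.2823 0.0877] yaw 105.62
shift [ 0.0001 -0.0011 -0.0003] turn [-0.01 -0.01  0.12]
[-0.78736222  0.39415368  0.19118898  1.9610874  -0.10227165  0.79557943
  1.30454866]
1096 ((0.4937690794467926, 0.28128862380981445), (0.032910846173763275, 0.010006887838244438), 16.12765121459961)
```

View pics/w9.png

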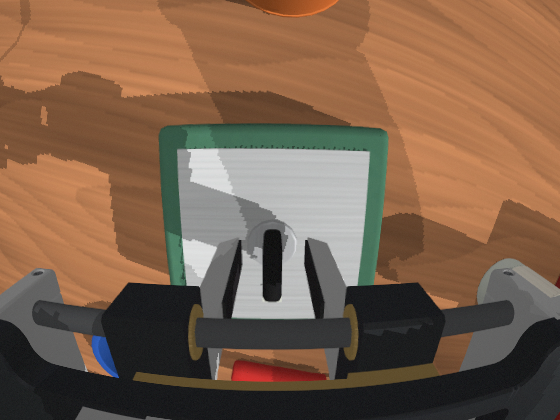

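The bow (272,265) is centred between the fingers to within 1 mm. Closing on it.

{"method": "step_arm", "body": {"motion": [[0,-0.001,0,0,0,-0.5,40],[0,-0.001,0,0,0,-0.5,0],[0,-0.001,0,0,0,-0.5,0],[0,-0.001,0,0,0,-0.5,0],[0,-0.001,0,0,0,-0.5,0],[0,-0.001,0,0,0,-0.5,0]], "squeeze": 40}}

```text
time: 18.88
tool_pos: [0.4935, 0.2818, 0.0877]
orientation: [-0.14, 0.99, 0.0, 0.0]
contact_force: [-0.9, 2.6, 1.7]
gripper_width: 0.0096
grasp_force: 40.0
```

{"method": "step_arm", "body": {"motion": [[0,0,0,0,0,6,0],[0,0,0,0,0,13,0],[0,0,0,0,0,20,0],[0,0,0,0,0,27,0],[0,0,0,0,0,34,0],[0,0,0,0,0,41,0],[0,0,0,0,0,47,0],[0,0,0,0,0,50,0]]}}

```text
time: 19.88
tool_pos: [0.4935, 0.2819, 0.0878]
orientation: [0.292, 0.956, 0.0, 0.0]
contact_force: [-1.2, 2.5, 0.8]
gripper_width: 0.0096
grasp_force: 40.1
```

Run:
```python
from h import *
plan([.4935,.2812,.088],106-54.4); s=telemetry.read_state(); print(s["torque"],s["contact_force"],s["grasp_force"],s["gripper_width"])
```

```text
t 19.875 pos [0.4935 0.2819 0.0878] yaw 56.04
shift [-0.0004 -0.0005 -0.0002] turn [0.01 0.   4.44]
[0.43023791 0.11027823 0.27662752] [-1.18576884  2.46061825  0.80181474] 40.05437711253762 0.00960142731015232
```

{"method": "step_arm", "body": {"motion": [[0,0,0,0,0,2.5,0],[0,0,0,0,0,5,0],[0,0,0,0,0,5.5,0],[0,0,0,0,0,5.5,0],[0,0,0,0,0,5.5,0],[0,0,0,0,0,5.5,0],[0,0,0,0,0,5.5,0],[0,0,0,0,0,5.5,0]]}}

```text
time: 20.88
tool_pos: [0.4935, 0.2818, 0.0878]
orientation: [0.337, 0.942, 0.0, -0.0]
contact_force: [-0.1, 5.1, 2.4]
gripper_width: 0.0098
grasp_force: 40.1
```

Run:
```python
from h import *
plan([.4935,.2812,.088],106-54.4); s=telemetry.read_state(); print(s["torque"],s["contact_force"],s["grasp_force"],s["gripper_width"])
c=optics.read_camera("wrist"); save("w10",c["img"])
D,P=wcloud(c); K=(abs(P[...,0]-.495)<.03)&(abs(P[...,1]-.283)<.03)&(P[...,2]>.114)&(P[...,2]<.124)&(c["img"].max(-1)<110)
print(K.sum(),cv2.minAreaRect(P[K][:,:2].astype(np.float32)))
```

```text
t 20.875 pos [0.4935 0.2818 0.0878] yaw 50.66
shift [-0.0003 -0.0005 -0.0002] turn [ 0.02 -0.01 -0.94]
[1.28285261 0.13440018 0.32961495] [-0.10203518  5.10495473  2.36917251] 40.06111302995123 0.009766361637538952
1182 ((0.4939288794994354, 0.28178656101226807), (0.014277859590947628, 0.03290126845240593), 59.1224479675293)
```

Run:
```python
from h import *
c=optics.read_camera("wrist"); D,P=wcloud(c); s=telemetry.read_state(); tp=s["tool_pos"]
L=R.from_quat(s["orientation"]).as_matrix()
K=(abs(P[...,0]-.4936)<.022)&(abs(P[...,1]-.2815)<.022)&(P[...,2]>.1165)&(P[...,2]<.1235)
Q=(P[K]-tp)@L; Q=Q[(abs(Q[:,1])<.0065)]
print(len(Q),Q.min(0),Q.max(0))
e=[]
for x in np.arange(-.014,.016,.004):
    b=Q[abs(Q[:,0]-x)<.002]; 
    if len(b)>5: e.append((x,b[:,1].min(),b[:,1].max(),len(b)))
print(np.round(e,4)); print(s["torque"])
```

```text
1140 [-0.01691456 -0.00648986 -0.035502  ] [ 0.01586037  0.00643487 -0.02887516]
[[-1.40e-02 -5.00e-03  4.70e-03  8.10e+01]
 [-1.00e-02 -5.40e-03  4.60e-03  1.40e+02]
 [-6.00e-03 -5.30e-03  4.60e-03  1.27e+02]
 [-2.00e-03 -5.30e-03  4.50e-03  1.36e+02]
 [ 2.00e-03 -5.20e-03  4.50e-03  1.37e+02]
 [ 6.00e-03 -6.50e-03  6.00e-03  1.71e+02]
 [ 1.00e-02 -5.20e-03  6.40e-03  1.55e+02]
 [ 1.40e-02 -5.10e-03  4.40e-03  1.78e+02]]
[1.30524215 0.22041887 0.30751854]
```

The key is aligned with the pads, about 55° from rest, so it's at the stop. It has been held there for over 0.5 s, so I'll release it.

{"method": "step_arm", "body": {"motion": [[0,0,0,0,0,0,100],[0,0,0,0,0,0,100],[0,0,0,0,0,0,100],[0,0,0,0,0,0,100],[0,0,0,0,0,0,100],[0,0,0,0,0,0,100]]}}

```text
time: 21.72
tool_pos: [0.4936, 0.2813, 0.0877]
orientation: [0.337, 0.942, -0.0, 0.0]
contact_force: [0.7, 0.0, 1.0]
gripper_width: 0.0662
grasp_force: 0.0
```

{"method": "step_arm", "body": {"motion": [[0,0,-0.01,0,0,0,100],[0,0,-0.03,0,0,0,100],[0,0,-0.06,0,0,0,100],[0,0,-0.1,0,0,0,100],[0,0,-0.14,0,0,0,100],[0,0,-0.17,0,0,0,100],[0,0,-0.17,0,0,0,100],[0,0,-0.17,0,0,0,100]]}}

```text
time: 22.72
tool_pos: [0.4933, 0.2813, 0.2575]
orientation: [0.337, 0.942, -0.0, -0.0]
contact_force: [0.7, -0.4, -0.3]
gripper_width: 0.0939
grasp_force: 0.0
```

Run:
```python
from h import *
s=telemetry.read_state(); print(s["time"],s["tool_pos"],s["contact_force"],s["gripper_width"])
c=optics.read_camera("wrist"); D,P=wcloud(c)
K=(abs(P[...,0]-.494)<.04)&(abs(P[...,1]-.282)<.04)&(P[...,2]>.114)&(P[...,2]<.127); print("key",cv2.minAreaRect(P[K][:,:2].astype(np.float32)))
c=optics.read_camera("top"); P=cloud(c)
K=(abs(P[...,0]-.5)<.09)&(abs(P[...,1]+.307)<.09)&(abs(P[...,2]-.155)<.008); m=cv2.morphologyEx(K.astype(np.uint8),cv2.MORPH_OPEN,np.ones((5,5),np.uint8))>0; X=P[m]
print("tin",m.sum(),cv2.minEnclosingCircle(X[:,:2].astype(np.float32)),np.median(X[:,2]),np.degrees(np.linalg.lstsq(np.c_[X[:,:2],np.ones(len(X))],X[:,2],rcond=None)[0]))
h=cv2.cvtColor(c["img"],cv2.COLOR_RGB2HSV).astype(int); g=((h[...,0]<8)|(h[...,0]>172))&(h[...,1]>150)&(abs(P[...,0]-.5)<.12)&(abs(P[...,1]+.307)<.1); print("grip",g.sum(),np.median(P[g],axis=0))
```

```text
22.725 [0.49327848 0.28130723 0.25752039] [ 0.67395063 -0.41149348 -0.28686243] 0.09391091285510014
key ((0.49353277683258057, 0.2814570367336273), (0.03253425285220146, 0.01020796038210392), 15.071853637695312)
tin 944 ((0.5020344853401184, -0.30547821521759033), 0.05289644002914429) 0.1555024014037356 [-0.09401372  0.3138778   9.04543066]
grip 77 [ 0.50138998 -0.30523813  0.24131408]
```

The key is back at RUN, and the tin is centred and level on the platform with its bail upright.

```bash
python3 -c "
from station import ctrl
print(ctrl.close_job())"
```

```text
the job is handed in; nothing more can be done
None
```

Job handed in at about 23 s: the tin stands level and centred on the mixer platform, and the key was turned to START, held for over half a second and sprang back to RUN; I did not re-measure the other objects on the bench.

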